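# Shut the outlet of the grinding-media tray, tip the slugs into its outlet corner and hold

## Robot

A 6-joint arm with a two-finger parallel gripper is mounted at the origin on a cart in front of the work surface, level with it; the furniture and walls round the work are solid. World frame = base frame: x ahead of the robot, y to its left, z up, the work surface at z = 0. Lengths are in m, angles in rad, forces in N, time in s.
With the tool pointing down it reaches from about 0.4 to 0.825 m from the base axis. Payload 7 kg.
Tool frame: the origin (TCP) lies on the centre line of the jaws, within the pads' length; the fingertips stand 14 mm ahead of it and the grasp point (between the pads) lies 5 mm behind it; z points along the fingers, y is the line along which they close (so a half turn about z gives the same grasp; the last joint's range is limited). The gripper opens to 88 mm and grips with 3 to 60 N. Pads are 19 mm wide; open, the fingers measure 130 mm over their backs; the gripper's body (78 mm by 193 mm) begins 47 mm behind the grasp point.
Start: joints at [-0.89, 0.359, 0.012, 0, -1.224, -0.288], TCP at [0.258, -0.624, 0.241] pointing down, gripper open.
Joint ranges: [-3.07, 3.07], [-1.43, 2.12], [-1.02, 1.25], [-3.03, 1.67], [-3.05, -0], [-3.03, 3.03]. Speed limits (rad/s): [2.39, 2.39, 3.01, 3.14, 3.14, 3.14].

## Interface

Orientations are given as [roll, pitch, yaw] about the fixed x, y, z axes, in that order (R = Rz(yaw) Ry(pitch) Rx(roll)).
In Python, from station import arm gives the robot as it stands.
- The arm moves only by the tool move_arm, never from a script. Its argument "rows" is a list of rows, each an object with "translation": the shift along the tool's x, y, z in cm, a list of three; "rot": the turn, a rotation vector about the tool's x, y, z in degrees, a list of three; "hand": the closure, from 0 (fully open) to 1 (shut). A call has 1 to 8 rows; each row is the pose to reach, as a shift and turn from the pose commanded when the call began, along the tool's axes at that moment; what a row does not reach only later rows make up. A row lasts 1/12 s, in which the tool goes at most 41.7 mm and 7.16 degrees, less where a joint would pass 70% of its speed; a pose out of reach is approached as far as the arm can. A call with a gripper value outside its range is refused whole. The fingers move at their own pace and stop on an object; "squeeze" is the grip in N (left out, the last holds). Time passes only in rows, so rows that repeat a pose let the fingers close. It gives the time, the measured TCP pose, the force, the opening and the grip force at its end, in the units of the state.
- arm.get_state(): the state, without advancing time (a new reading comes with each control period).
- arm.grab_frame(name): name is "scene" or "top" or "wrist"; returns (picture, depth): 384x512x3 uint8, red, green, blue; 384x512 float32, m along the optical axis (not along the pixel's ray), 0 where there is no reading.
- arm.camera_params(name): a dict with "vfov" (degrees; the focal length in pixels is half the picture's height over the tangent of half this angle, whatever the lens; pixels are square), "cx", "cy" (the principal point, pixels), "k1" (the pictures are not rectified: a ray, as slopes to the right and down, at radius r is drawn at 1 + k1 r^2 times it, then the intrinsics apply), "position" and "orientation" of the camera in the world; the wrist camera has in their place "tool_from_camera" (4x4, takes a point from camera to tool coordinates, whose origin is the TCP and whose axes are the flange's). Camera axes: x right, y down, z forward; pixel columns grow to the right and rows downward; lengths in m; the calibration is good to about 2 mm. A picture is of the moment at which its call begins: read the wrist's pose just before it. camera_params takes no time and is no camera call.
- arm.job_done(): hands the job in; it is judged then, once.
Trained networks look in the newest picture that a camera, given by its name, has taken for a name from the list of things; names that differ only in an ending like _2 or _b are one class to them, and where a whole thing is asked for, a point or a joint stands for the part that bears it (a point fixed in the world has none). Each returns a list of dicts, best first, with "p" (0 to 1); they miss things now and then, are a little off and sometimes report something else, mostly with a low value. They report only what shows in the picture. A call takes as long as a camera call.
- arm.search_frame(label, camera): "point" ([x, y, z] in m, in the coordinates of the camera as it stood for that picture, good to about 4 mm: the middle of the surface that is visible of it).
- arm.pinpoint(label, camera): "point" ([x, y, z] in m, in the coordinates of the camera as it stood for that picture, good to about 4 mm: a listed point, or the origin of a listed thing).
The state is a dict: "t": time; "q": joint angles; "qd": joint speeds; "joint_efforts": joint torques, N m; "eef_pos": TCP position; "ee_rot": TCP orientation; "force": force on the tool from outside, world axes, zero at the start; "moment": the same for the moment, N m; "width": finger opening in m; "gripper_force": force on a finger pad.
Only numpy, scipy, OpenCV 4.12 (cv2) and the standard library are available. Lean on these libraries where they do the work, as an engineer would, in place of code of your own. Each camera call takes 0.05 s, during which the arm holds its last target. There are 200 camera calls.

## Task

Get the grinding slugs in the square steel tray ready to be drawn off: first turn the knurled closing ring on the tray's outlet corner clockwise (seen from above) all the way to its locked mark, so that nothing can run out. Then raise the tray by the bar handle on the opposite corner, keeping the outlet corner standing on the bench, until all six slugs have slid together at the outlet. Finish while still holding the tray tilted by its handle, the slugs lying still, and leave the tub, the hand lens and the wooden case where they are.

Things in the scene. Friction and masses are not known exactly. Their poses are not given: they have to be found in the camera images.
- tray: Loose open square steel tray, 143 x 143 mm, walls 30 mm high, floor 3 mm thick, 0.45 kg, flat on the bench. Origin: centre of its underside, z up. Outlet with closing ring on the corner x = y = -70 mm; bar handle across the corner at +x, +y. Slippery inside: slugs slide from 9 to 14 degrees of tilt, along a wall from about 20, and may need more to come loose from one another.
- outlet (a point): Point on the tray's floor at the outlet, on the axis of the closing ring (tray frame x = -70, y = -70, z = 3 mm). A slug that has gathered here has its own origin within 65 mm of this point.
- toe (a point): Outermost point, on the lower edge, of the round flange (radius 32 mm, 3 mm thick) under the closing ring, 32 mm outside the ring's axis along the diagonal (tray frame x = y = -92.6 mm, z = 0). The tray tips about this point on the bench.
- handle (a point): Middle of the handle bar: round, level, 10 mm thick, 52 mm above the tray's underside (tray frame x = y = 47.5, z = 52 mm), square to the tray's diagonal; 50 mm of it free between its bent-down ends. 198 mm from point toe in plan. A gripper pointing down and closing along the diagonal takes it; the bar can turn between the pads as the tray tilts.
- ring_grip (a point): Centre of the knurled collar of the closing ring: upright round aluminium collar, 43 mm across and 20 mm high, from 33 to 53 mm above the tray's underside (this point is at 43 mm), just above the tray's rim. A rib on its top is the pointer; the dot on the flange below is the open mark, the T-shaped bar the locked mark.
- closing_ring (a joint): Turn of the closing ring about its upright axis, rad, growing clockwise seen from above: 0 = fully open (the windows of the sleeve below the collar let slugs out), 1.30 = locked mark and stop. Starts between 0 and 0.3. It needs about 0.05 N m and stays where it is left.
- slug_1: Grinding slug: short dark steel cylinder, 14 mm across, 12 mm high, 15 g, loose on the tray's floor in the half by the handle. Origin: centre of its underside (of the end it stands on at the start).
- slug_2: Grinding slug: short dark steel cylinder, 14 mm across, 12 mm high, 15 g, loose on the tray's floor in the half by the handle. Origin: centre of its underside (of the end it stands on at the start).
- slug_3: Grinding slug: short dark steel cylinder, 14 mm across, 12 mm high, 15 g, loose on the tray's floor in the half by the handle. Origin: centre of its underside (of the end it stands on at the start).
- slug_4: Grinding slug: short dark steel cylinder, 14 mm across, 12 mm high, 15 g, loose on the tray's floor in the half by the handle. Origin: centre of its underside (of the end it stands on at the start).
- slug_5: Grinding slug: short dark steel cylinder, 14 mm across, 12 mm high, 15 g, loose on the tray's floor in the half by the handle. Origin: centre of its underside (of the end it stands on at the start).
- slug_6: Grinding slug: short dark steel cylinder, 14 mm across, 12 mm high, 15 g, loose on the tray's floor in the half by the handle. Origin: centre of its underside (of the end it stands on at the start).
- tub: Bystander: round white plastic tub, 101 mm across the rim, 48 mm high, empty; origin centre of its underside. To be left alone.
- lens: Bystander: hand lens lying flat, 45 x 110 x 12 mm; origin centre of its underside. To be left alone.
- micrometer_case: Bystander: small flat wooden case, 42 x 90 x 16 mm; origin centre of its underside. To be left alone.

How it is judged:
On the way, in this order (a step that is already met when the one before it is completed fails the run):
1. the closing ring is turned to its locked mark while the tray still stands flat (value of joint closing_ring above 1.17 rad and angle between tray's own z axis and vertical below 0.1 rad), for 0.2 s.
2. the tray is tilted by its handle with the outlet shut (value of joint closing_ring above 1.17 rad and angle between tray's own z axis and vertical above 0.2 rad and contact force between the fingers and tray above 1 N), for 0.2 s.
At the end, for the whole second after the job is handed in: Gripper on the handle bar (within 45 mm of its middle), tray still, tilted 0.2 to 1.0 rad, handle over 85 mm up, outlet toe within 15 mm of the bench, touching no bystander; ring within 0.13 rad of its locked mark; all six slugs at rest in the tray within 65 mm of the outlet point (all of step 2 and angle between tray's own z axis and vertical below 1 rad and height (world z) of handle above 0.085 m and height (world z) of toe below 0.015 m and distance between the grasp point and handle below 0.045 m and linear speed of each of tray, slug_1, slug_2, slug_3, slug_4, slug_5, slug_6 below 0.03 m/s and angular speed of tray below 0.15 rad/s and contact force between each of tub, lens, micrometer_case and tray below 0.3 N and distance between each of slug_1, slug_2, slug_3, slug_4, slug_5, slug_6 and outlet below 0.065 m and x of each of slug_1, slug_2, slug_3, slug_4, slug_5, slug_6 in the frame of tray above -0.07 m and y of each of slug_1, slug_2, slug_3, slug_4, slug_5, slug_6 in the frame of tray above -0.07 m and z of each of slug_1, slug_2, slug_3, slug_4, slug_5, slug_6 in the frame of tray above -0.005 m); the arm keeps its last pose, push and grip.
It fails at once if the white tub is displaced by more than 30 mm (distance of tub from where it was at the start of the episode above 0.03 m).
It fails at once if the hand lens is displaced by more than 30 mm (distance of lens from where it was at the start of the episode above 0.03 m).
It fails at once if the wooden micrometer case is displaced by more than 30 mm (distance of micrometer_case from where it was at the start of the episode above 0.03 m).
It also fails if it takes over 48 s, if anything falls off the work surface, if the arm or the gripper's body presses on something with over 40 N, if the wrist force passes 120 N, or if a joint passes its speed limit or range.

## Working session

There is one attempt and no reset: what is moved stays moved. The work goes in short steps, Python scripts to look and compute and a tool call to move; the robot and the scene stay as the last step left them, time stands still between calls to the robot, and variables do not carry over. Pictures are saved under pics/ and viewed, at most 10 in all, crops included, and the job is handed in when it is done.

Besides the shell and the picture viewer there is one more tool, called after ">>>" as name(argument=value, ...) on one line, values as JSON. move_arm: Moves the arm, as the interface text tells. Its arguments: {"type":"object","properties":{"rows":{"type":"array","items":{"type":"object","properties":{"translation":{"type":"array","items":{"type":"number"}},"rot":{"type":"array","items":{"type":"number"}},"hand":{"type":"number"}}}},"squeeze":{"type":"number"}},"required":["rows"]}

```bash
mkdir -p pics; ls; cat > h.py <<'E'
import numpy as np, cv2
from scipy.spatial.transform import Rotation as R
from station import arm
def rot(o):
    o=np.array(o,float)
    return o if o.shape==(3,3) else R.from_euler('xyz',o).as_matrix() if o.size==3 else None
def T(st):
    M=np.eye(4);M[:3,:3]=rot(st['ee_rot']);M[:3,3]=st['eef_pos'];return M
def camT(name,st=None):
    c=arm.camera_params(name)
    if name=='wrist': return T(st)@np.array(c['tool_from_camera'])
    M=np.eye(4);M[:3,:3]=rot(c['orientation']);M[:3,3]=c['position'];return M
def w(M,p): return M[:3,:3]@np.array(p)+M[:3,3]
def shot(name,fn=None):
    st=arm.get_state();im,d=arm.grab_frame(name)
    if fn: cv2.imwrite('pics/'+fn,im[:,:,::-1])
    return camT(name,st),im,d
E
python3 - <<'E'
from h import *
print(arm.get_state()); 
for n in ('scene','top','wrist'): print(n,arm.camera_params(n))
ims=[]
for n in ('scene','top'):
    M,im,d=shot(n); ims.append(im)
    for l in ('outlet','toe','handle','ring_grip','tray','slug_1','tub','lens','micrometer_case'):
        for r in arm.pinpoint(l,n)[:6 if 'slug' in l else 1]: print(n,l,round(r['p'],2),w(M,r['point']).round(4))
cv2.imwrite('pics/a.png',ims[0][:,:,::-1]);cv2.imwrite('pics/b.png',ims[1][:,:,::-1])
E
```

```text
pics
{'t': 0.0, 'q': array([-8.89919758e-01,  3.59410582e-01,  1.10292864e-02, -3.31635925e-04,
       -1.22409676e+00, -2.88096755e-01]), 'qd': array([ 0.00152421, -0.00105912, -0.0009411 , -0.00058269,  0.00156042,
       -0.00081416]), 'joint_efforts': array([-5.29430527e-04, -5.82710767e+01,  2.93052489e+01,  6.99719936e+00,
        6.86201442e-03, -1.89696289e-04]), 'eef_pos': array([ 0.25814438, -0.62317089,  0.23959781]), 'ee_rot': array([ 3.13989165e+00, -1.78963376e-04, -2.74892564e+00]), 'force': array([-0.78116849, -0.31894311, -0.23809864]), 'moment': array([-0.05378809,  0.03886016,  0.0475123 ]), 'gripper_force': 0.0, 'width': 0.08789586678506664}
scene {'vfov': 50.959236467778716, 'cx': 256.2609987966899, 'cy': 190.14410616861906, 'k1': -0.13939953651730538, 'position': array([-0.15276884, -0.62465727,  0.70711674]), 'orientation': array([-2.20022389,  0.00684025, -0.83048817])}
top {'vfov': 48.21192266751035, 'cx': 260.41302143613547, 'cy': 186.91362165874816, 'k1': -0.09940331624065185, 'position': array([0.39071831, 0.01392498, 1.45312048]), 'orientation': array([-3
[... 779 characters left out ...]
0.5445 0.0807 0.001 ]
scene slug_1 0.54 [ 0.5767  0.0349 -0.0012]
scene slug_1 0.53 [0.5801 0.1063 0.0028]
scene slug_1 0.45 [ 5.70e-01  7.68e-02 -3.00e-04]
scene slug_1 0.35 [0.5173 0.1342 0.0037]
scene tub 0.74 [ 0.4377 -0.2198  0.0005]
scene lens 0.96 [ 0.445  -0.4127  0.0054]
scene micrometer_case 0.63 [ 0.4493  0.4173 -0.0012]
top outlet 0.76 [0.4525 0.0292 0.0049]
top toe 0.66 [ 0.4219  0.0111 -0.005 ]
top handle 0.94 [0.5942 0.1121 0.0488]
top ring_grip 0.57 [0.4541 0.023  0.0415]
top tray 0.86 [ 0.5381  0.0809 -0.0034]
top slug_1 0.71 [ 0.4228  0.0096 -0.0053]
top tub 0.87 [ 0.4367 -0.2201  0.0006]
top lens 0.8 [ 0.446  -0.4084 -0.0042]
top micrometer_case 0.79 [0.4445 0.4159 0.0038]
```

View pictures.

View pics/a.png

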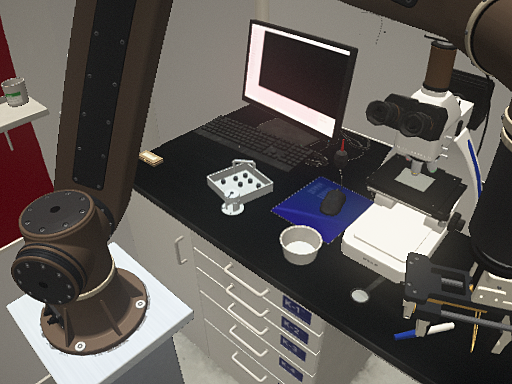

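View pics/b.png

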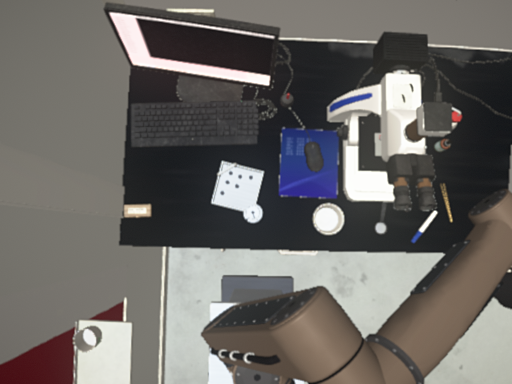

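```bash
cat >> h.py <<'E'
def go(p,yaw,M=None,pitch=0):
    M=T(arm.get_state()) if M is None else M
    G=np.eye(4);G[:3,:3]=R.from_euler('xyz',[np.pi,0,np.radians(yaw)]).as_matrix();G[:3,3]=p
    D=np.linalg.inv(M)@G
    print('translation',(D[:3,3]*100).round(2).tolist(),'rot',np.degrees(R.from_matrix(D[:3,:3]).as_rotvec()).round(2).tolist())
def cloud(name,M,d):
    c=arm.camera_params(name);f=192/np.tan(np.radians(c['vfov']/2))
    v,u=np.mgrid[:384,:512]
    K=np.array([[f,0,c['cx']],[0,f,c['cy']],[0,0,1]])
    uv=cv2.undistortPoints(np.stack([u,v],-1).reshape(-1,1,2).astype(float),K,np.array([c['k1'],0,0,0.])).reshape(384,512,2)
    P=np.dstack([uv*d[...,None],d]);return P@M[:3,:3].T+M[:3,3]
E
python3 - <<'E'
from h import *
M,im,d=shot('top');P=cloud('top',M,d)
m=(d>0)&(P[...,2]>.05)&(P[...,2]<.6)&(P[...,1]>-.6)&(P[...,1]<-.02)&(P[...,0]>.2)
for y in np.arange(-.6,-.02,.05):
    s=m&(P[...,1]>=y)&(P[...,1]<y+.05)
    if s.sum()>3: q=P[s]; print(y.round(2),q[:,0].min().round(3),q[q[:,0]<q[:,0].min()+.1][:,2].max().round(3),q[:,2].max().round(3))
go([.27,-.42,.32],-157.5); go([.36,-.15,.32],-90); go([.4537,.0255,.16],-20)
E
```

```text
-0.6 0.219 0.498 0.498
-0.55 0.319 0.595 0.595
-0.5 0.453 0.6 0.6
-0.45 0.415 0.6 0.6
-0.4 0.455 0.43 0.56
-0.35 0.454 0.43 0.56
-0.3 0.398 0.053 0.278
-0.25 0.391 0.053 0.272
-0.2 0.4 0.055 0.268
-0.15 1.076 0.266 0.266
-0.1 0.271 0.594 0.594
-0.05 0.247 0.6 0.6
translation [-8.87, 18.36, -7.94] rot [-0.0, 0.0, 0.0]
translation [-27.52, 39.86, -7.94] rot [-0.0, 0.0, -67.5]
translation [-42.89, 52.49, 8.06] rot [-0.0, -0.0, -137.5]
```

>>> move_arm(rows=[{"translation": [-4.5,9.2,-4],"rot": [0,0,0],"hand": 0},{"translation": [-8.9,18.4,-7.9],"rot": [0,0,-5],"hand": 0},{"translation": [-8.9,18.4,-7.9],"rot": [0,0,-12],"hand": 0},{"translation": [-8.9,18.4,-7.9],"rot": [0,0,-20],"hand": 0},{"translation": [-14,24.5,-7.9],"rot": [0,0,-27],"hand": 0},{"translation": [-17,28.2,-7.9],"rot": [0,0,-34],"hand": 0},{"translation": [-19.5,31.8,-7.9],"rot": [0,0,-41],"hand": 0},{"translation": [-22.5,35.5,-7.9],"rot": [0,0,-48],"hand": 0}])

```text
t: 1.72
eef_pos: [0.3052, -0.3054, 0.3159]
ee_rot: [-3.14, -0.0, -1.909]
force: [1.7, 0.7, -0.5]
width: 0.0876
gripper_force: 0.0
```

```bash
python3 - <<'E'
from h import *
s=arm.get_state();print(s['t'],s['eef_pos'],np.degrees(s['ee_rot']),s['q'])
go([.36,-.15,.32],-90); go([.4537,.0255,.16],-20)
E
```

```text
1.7167 [ 0.30523288 -0.30535403  0.31588915] [-1.79907577e+02 -2.26651174e-03 -1.09369705e+02] [-3.25215851e-01 -1.03779140e-01 -3.59457242e-01  6.23331031e-05
 -1.31350577e+00 -1.28650604e-02]
translation [-16.47, -0.01, -0.41] rot [-0.09, -0.02, -19.37]
translation [-36.14, -3.01, 15.59] rot [-0.07, -0.07, -89.37]
```

>>> move_arm(rows=[{"translation": [-4,0,0],"rot": [0,0,-7],"hand": 0},{"translation": [-8,0,0],"rot": [0,0,-14],"hand": 0},{"translation": [-12,0,0],"rot": [0,0,-21],"hand": 0},{"translation": [-16,0,0],"rot": [0,0,-28],"hand": 0},{"translation": [-20,-0.5,3],"rot": [0,0,-35],"hand": 0},{"translation": [-24,-1,5],"rot": [0,0,-42],"hand": 0},{"translation": [-27.5,-1.5,7],"rot": [0,0,-49],"hand": 0},{"translation": [-31,-2,9],"rot": [0,0,-56],"hand": 0}])

```text
t: 2.38
eef_pos: [0.4252, -0.0273, 0.2299]
ee_rot: [-3.139, -0.001, -0.93]
force: [1.6, -0.7, -0.6]
width: 0.0878
gripper_force: 0.0
```

```bash
python3 - <<'E'
from h import *
s=arm.get_state();print(s['t'],s['eef_pos'],np.degrees(s['ee_rot']),s['q'])
go([.4537,.0255,.16],-20)
E
```

```text
2.3833 [ 0.42519846 -0.02732796  0.22987148] [-1.79872804e+02 -3.81091789e-02 -5.32944282e+01] [ 4.02873992e-01 -5.98940017e-02 -5.18977384e-01  1.37982507e-04
 -1.10939875e+00  2.37698540e-01]
translation [-2.54, -5.43, 7.0] rot [-0.11, -0.07, -33.29]
```

>>> move_arm(rows=[{"translation": [-1,-2.2,3],"rot": [0,0,-7],"hand": 0},{"translation": [-2.5,-5.4,6],"rot": [0,0,-14],"hand": 0},{"translation": [-2.5,-5.4,7],"rot": [0,0,-21],"hand": 0},{"translation": [-2.5,-5.4,7],"rot": [0,0,-28],"hand": 0},{"translation": [-2.5,-5.4,7],"rot": [0,0,-33],"hand": 0},{"translation": [-2.5,-5.4,7],"rot": [0,0,-33],"hand": 0}])

```text
t: 2.88
eef_pos: [0.4535, 0.0231, 0.1597]
ee_rot: [3.141, 0.0, -0.356]
force: [0.2, -0.8, 0.5]
width: 0.0875
gripper_force: 0.0
```

```bash
python3 - <<'E'
from h import *
s=arm.get_state();print(s['t'],s['eef_pos'],np.degrees(s['ee_rot']),s['q'])
M,im,d=shot('wrist','c.png')
for l in ('outlet','toe','handle','ring_grip','tray','slug_1'):
    for r in arm.pinpoint(l,'wrist')[:6 if 'slug' in l else 1]: print(l,round(r['p'],2),w(M,r['point']).round(4))
P=cloud('wrist',M,d);np.savez('c.npz',P=P,im=im)
# collar top rectified
m=(P[...,2]>.046)&(np.hypot(P[...,0]-.4537,P[...,1]-.0255)<.035)&(d>0)
print(m.sum(),np.percentile(P[m],[1,50,99],axis=0).round(4))
(cx,cy),r=cv2.minEnclosingCircle((P[m][:,:2]*1000).astype(np.float32));print(cx,cy,r)
cv2.imwrite('pics/c2.png',cv2.resize(im[:,:,::-1],(800,600),interpolation=cv2.INTER_CUBIC))
E
```

```text
2.8833 [0.4534774  0.02308587 0.15966637] [ 1.79960053e+02  2.83273755e-02 -2.04192512e+01] [ 4.87047021e-01  6.47875244e-02 -5.71422980e-01  1.17145266e-04
 -9.35435317e-01  7.27296752e-01]
outlet 0.96 [0.4528 0.0227 0.0029]
toe 0.77 [ 4.22e-01  1.55e-02 -2.00e-04]
handle 0.84 [0.5989 0.1129 0.0544]
ring_grip 0.68 [0.4509 0.0283 0.0379]
tray 0.98 [0.5373 0.0765 0.0013]
slug_1 0.84 [ 0.5765  0.0387 -0.0013]
slug_1 0.81 [5.418e-01 8.480e-02 5.000e-04]
slug_1 0.56 [0.5771 0.0722 0.0049]
slug_1 0.55 [0.5194 0.1341 0.006 ]
slug_1 0.51 [0.5604 0.116  0.0065]
20062 [[ 0.44   -0.005   0.0514]
 [ 0.4785  0.016   0.248 ]
 [ 0.4877  0.0402  0.2589]]
461.731689453125 21.90888214111328 29.740406036376953
```

View pics/c2.png

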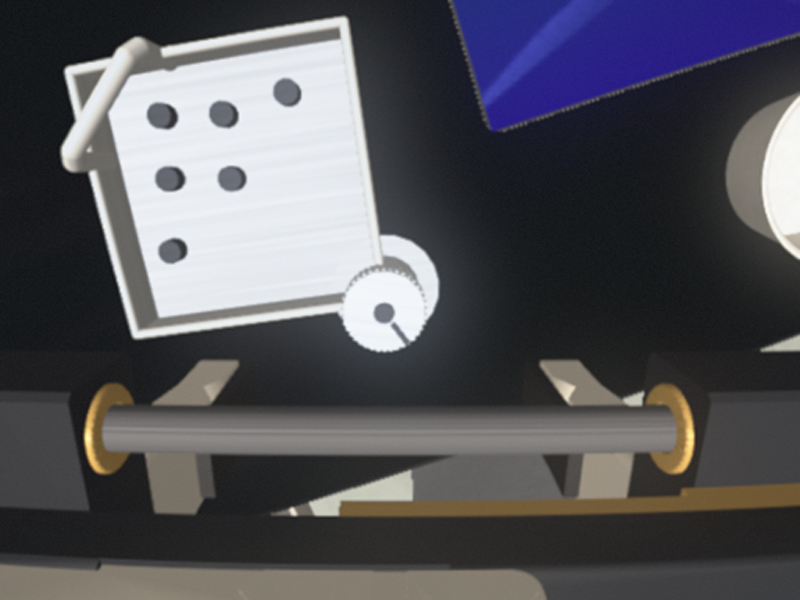

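```bash
python3 - <<'E'
from h import *
z=np.load('c.npz');P=z['P'];im=z['im']
m=(P[...,2]>.046)&(P[...,2]<.06)&(np.hypot(P[...,0]-.4537,P[...,1]-.0255)<.035)
print(m.sum());(cx,cy),r=cv2.minEnclosingCircle((P[m][:,:2]*1000).astype(np.float32));print(cx,cy,r,P[m].mean(0))
g=im.mean(2);dk=m&(g<110);Q=P[dk][:,:2]*1000-[cx,cy];rr=np.hypot(*Q.T);k=(rr>7)&(rr<19)
print(k.sum(),np.degrees(np.arctan2(*Q[k].mean(0)[::-1])),Q[k].mean(0))
hb=(P[...,2]>.044)&(P[...,2]<.065)&(np.hypot(P[...,0]-.595,P[...,1]-.114)<.05)
q=P[hb];c=q.mean(0);u=np.linalg.svd(q[:,:2]-c[:2])[2][0] if len(q)<3000 else None
print(hb.sum(),c,u and 0 if u is None else np.degrees(np.arctan2(u[1],u[0])))
go([cx/1e3,cy/1e3,.048],-20)
E
```

```text
2276
454.2822265625 25.485319137573242 21.80577278137207 [0.45545164 0.02493498 0.0527164 ]
0 nan [nan nan]
1491 [0.59399099 0.111749   0.05428045] 122.98135759773335
translation [-0.03, -0.28, 11.23] rot [-0.03, -0.02, -0.77]<stdin>:6: RuntimeWarning: Mean of empty slice.
  ret = um.true_divide(
```

>>> move_arm(rows=[{"translation": [0,-0.3,4],"rot": [0,0,0],"hand": 0},{"translation": [0,-0.3,8],"rot": [0,0,0],"hand": 0},{"translation": [0,-0.3,11.2],"rot": [0,0,0],"hand": 0.3},{"translation": [0,-0.3,11.2],"rot": [0,0,0],"hand": 1},{"translation": [0,-0.3,11.2],"rot": [0,0,0],"hand": 1},{"translation": [0,-0.3,11.2],"rot": [0,0,0],"hand": 1},{"translation": [0,-0.3,11.2],"rot": [0,0,0],"hand": 1},{"translation": [0,-0.3,11.2],"rot": [0,0,0],"hand": 1}], squeeze=12)

```text
t: 3.9
eef_pos: [0.455, 0.0258, 0.0489]
ee_rot: [-3.14, -0.001, -0.361]
force: [-0.2, 0.1, 0.0]
width: 0.0532
gripper_force: 0.0
```

```bash
python3 - <<'E'
from h import *
s=arm.get_state();print(s['t'],s['eef_pos'],np.degrees(s['ee_rot']),s['force'],s['moment'],s['width'],s['gripper_force'])
E
```

```text
3.9 [0.45497502 0.02582035 0.04894456] [-1.79927332e+02 -6.50367421e-02 -2.06983675e+01] [-0.21035128  0.08296124  0.00106463] [-0.09823568  0.17071479  0.01744201] 0.05323217486721894 0.0
```

Still closing; finish the grip.

>>> move_arm(rows=[{"translation": [0,0,0.1],"rot": [0,0,0],"hand": 1},{"translation": [0,0,0.1],"rot": [0,0,0],"hand": 1},{"translation": [0,0,0.1],"rot": [0,0,0],"hand": 1},{"translation": [0,0,0.1],"rot": [0,0,0],"hand": 1},{"translation": [0,0,0.1],"rot": [0,0,0],"hand": 1}])

```text
t: 4.32
eef_pos: [0.4547, 0.0257, 0.0475]
ee_rot: [-3.141, -0.0, -0.361]
force: [-2.1, -0.5, 6.4]
width: 0.0416
gripper_force: 12.0
```

>>> move_arm(rows=[{"translation": [0,0,0],"rot": [0,0,6],"hand": 1},{"translation": [0,0,0],"rot": [0,0,12],"hand": 1},{"translation": [0,0,0],"rot": [0,0,18],"hand": 1},{"translation": [0,0,0],"rot": [0,0,24],"hand": 1},{"translation": [0,0,0],"rot": [0,0,30],"hand": 1},{"translation": [0,0,0],"rot": [0,0,36],"hand": 1},{"translation": [0,0,0],"rot": [0,0,42],"hand": 1},{"translation": [0,0,0],"rot": [0,0,48],"hand": 1}])

```text
t: 4.98
eef_pos: [0.454, 0.025, 0.0474]
ee_rot: [3.14, -0.001, -1.204]
force: [-2.7, -3.1, 8.7]
width: 0.0417
gripper_force: 12.0
```

```bash
python3 - <<'E'
from h import *
s=arm.get_state();print(s['t'],s['eef_pos'],np.degrees(s['ee_rot']),s['force'],s['moment'],s['width'],s['gripper_force'])
M,im,d=shot('top','d.png')
for l in ('outlet','handle','tray'):
    for r in arm.pinpoint(l,'top')[:1]: print(l,round(r['p'],2),w(M,r['point']).round(4))
E
```

```text
4.9833 [0.45401413 0.02501056 0.04739136] [ 1.79928475e+02 -3.23304554e-02 -6.89674590e+01] [-2.70789753 -3.08246419  8.74183288] [-1.08718669  1.35952644  0.02753828] 0.041738944409940006 11.994390338659286
handle 0.64 [0.5922 0.1126 0.0507]
tray 0.68 [0.5406 0.0799 0.0012]
```

>>> move_arm(rows=[{"translation": [0,0,-0.1],"rot": [0,0,5],"hand": 1},{"translation": [0,0,-0.1],"rot": [0,0,10],"hand": 1},{"translation": [0,0,-0.1],"rot": [0,0,10],"hand": 1}])

```text
t: 5.43
eef_pos: [0.4537, 0.0253, 0.0476]
ee_rot: [3.14, -0.0, -1.378]
force: [-1.6, -0.8, -1.8]
width: 0.0417
gripper_force: 12.0
```

```bash
python3 - <<'E'
from h import *
s=arm.get_state();print(s['t'],s['eef_pos'],np.degrees(s['ee_rot']),s['force'],s['moment'],s['width'],s['gripper_force'])
E
```

```text
5.4333 [0.45371691 0.02531375 0.04763098] [ 1.79918508e+02 -5.06845609e-03 -7.89337580e+01] [-1.5888189  -0.80689021 -1.75878004] [-0.31438404  0.41872572 -0.04305934] 0.04165478542442364 12.001146376132965
```

>>> move_arm(rows=[{"translation": [0,0,0],"rot": [0,0,5],"hand": 1},{"translation": [0,0,0],"rot": [0,0,5],"hand": 1}])

```text
t: 5.6
eef_pos: [0.4541, 0.0255, 0.0477]
ee_rot: [3.141, -0.0, -1.462]
force: [-0.4, 0.5, -3.1]
width: 0.0411
gripper_force: 12.0
```

```bash
python3 - <<'E'
from h import *
s=arm.get_state();print(s['t'],s['eef_pos'],np.degrees(s['ee_rot']),s['force'],s['moment'],s['width'],s['gripper_force'])
M,im,d=shot('wrist')
for l in ('outlet','handle','tray'):
    for r in arm.pinpoint(l,'wrist')[:1]: print(l,round(r['p'],2),w(M,r['point']).round(4))
E
```

```text
5.6 [0.45410417 0.0255156  0.04771166] [ 1.79952496e+02 -7.33899640e-03 -8.37526689e+01] [-0.40997141  0.45212468 -3.12596746] [-0.27842083  0.29738945 -0.02020398] 0.04110087956435813 12.00083926320076
outlet 0.75 [0.4559 0.0261 0.0013]
```

>>> move_arm(rows=[{"translation": [0,0,0],"rot": [0,0,4],"hand": 1},{"translation": [0,0,0],"rot": [0,0,8],"hand": 1},{"translation": [0,0,0],"rot": [0,0,12],"hand": 1},{"translation": [0,0,0],"rot": [0,0,12],"hand": 1}])

```text
t: 6.13
eef_pos: [0.4548, 0.0258, 0.048]
ee_rot: [-3.141, 0.0, -1.671]
force: [0.0, 0.0, -3.0]
width: 0.0418
gripper_force: 12.0
```

```bash
python3 - <<'E'
from h import *
s=arm.get_state();print(s['t'],s['eef_pos'],np.degrees(s['ee_rot']),s['force'],s['moment'],s['width'],s['gripper_force'])
E
```

```text
6.1333 [0.45482838 0.02582365 0.04803937] [-1.79974913e+02  1.64345144e-02 -9.57393734e+01] [ 0.00975753  0.01385099 -2.98708943] [-0.09121069 -0.01203359 -0.06319112] 0.04177936261488358 11.99657991528511
```

>>> move_arm(rows=[{"translation": [0,0,0],"rot": [0,0,0],"hand": 0},{"translation": [0,0,0],"rot": [0,0,0],"hand": 0},{"translation": [0,0,0],"rot": [0,0,0],"hand": 0},{"translation": [0,0,-4],"rot": [0,0,0],"hand": 0},{"translation": [0,0,-8],"rot": [0,0,0],"hand": 0},{"translation": [1,0,-12],"rot": [0,0,0],"hand": 0},{"translation": [1,0,-12],"rot": [0,0,0],"hand": 0}])

```text
t: 6.72
eef_pos: [0.4575, 0.0162, 0.1755]
ee_rot: [-3.131, 0.004, -1.667]
force: [1.0, 0.9, -0.4]
width: 0.0827
gripper_force: 0.0
```

```bash
python3 - <<'E'
from h import *
s=arm.get_state();print(s['t'],s['eef_pos'],np.degrees(s['ee_rot']),s['force'],s['moment'],s['width'],s['gripper_force'])
M,im,d=shot('wrist','e.png')
for l in ('outlet','handle','ring_grip','tray','toe'):
    for r in arm.pinpoint(l,'wrist')[:1]: print(l,round(r['p'],2),w(M,r['point']).round(4))
P=cloud('wrist',M,d)
m=(P[...,2]>.046)&(P[...,2]<.06)&(np.hypot(P[...,0]-.4537,P[...,1]-.0255)<.035)
(cx,cy),r=cv2.minEnclosingCircle((P[m][:,:2]*1000).astype(np.float32));print(cx,cy,r)
hb=(P[...,2]>.044)&(P[...,2]<.065)&(np.hypot(P[...,0]-.595,P[...,1]-.114)<.05)
q=P[hb];c=q.mean(0);u=np.linalg.svd(q[:,:2]-c[:2],full_matrices=False)[2][0]
print(hb.sum(),c,np.degrees(np.arctan2(u[1],u[0])))
v,uu=np.where(m);v0,u0=int(v.mean()),int(uu.mean());print(u0,v0)
a=max(v0-60,0);b=max(u0-80,0)
cv2.imwrite('pics/e2.png',cv2.resize(im[a:a+120,b:b+160,::-1],(800,600),interpolation=cv2.INTER_CUBIC))
E
```

```text
6.7167 [0.45748621 0.01617474 0.17554687] [-179.37399708    0.23148891  -95.49589238] [ 0.9852718   0.858719   -0.37113169] [ 0.14603151 -0.13051235  0.04220571] 0.0827426913053335 0.0
outlet 0.6 [0.4559 0.0291 0.0028]
ring_grip 0.72 [0.4502 0.0301 0.0357]
tray 0.57 [0.5413 0.0762 0.001 ]
toe 0.78 [0.4273 0.0184 0.0012]
456.2088317871094 31.290605545043945 21.81331443786621
23 [0.58270393 0.13858923 0.04758946] 64.33131196833739
254 208
```

View pics/e2.png

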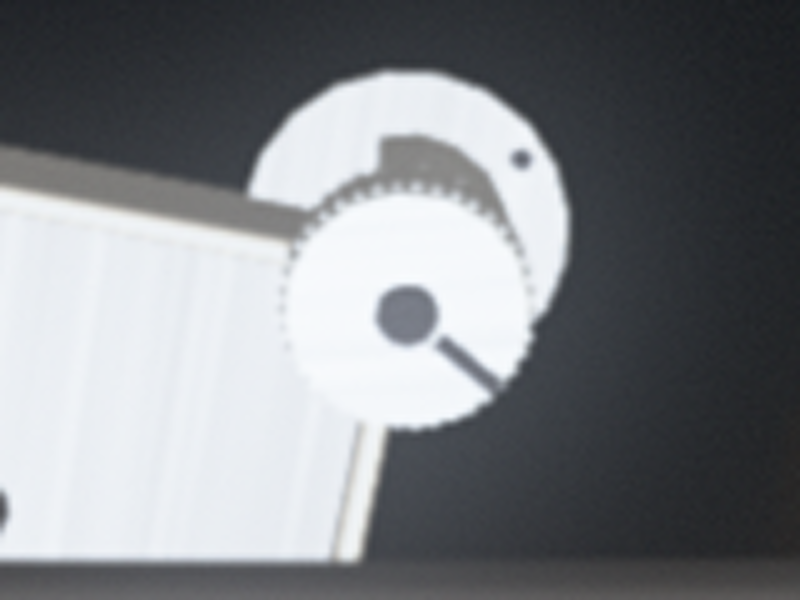

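View pics/e.png

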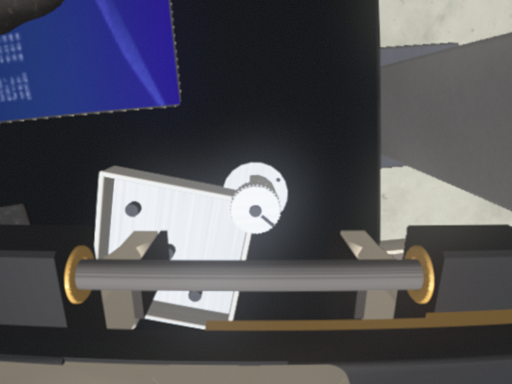

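```bash
python3 - <<'E'
from h import *
s=arm.get_state();print(s['eef_pos'])
go([.594,.112,.17],-57.3)
E
```

```text
[0.45287443 0.01550217 0.16694753]
translation [-10.99, -13.09, -0.34] rot [0.12, -0.02, -38.36]
```

>>> move_arm(rows=[{"translation": [-2,-2.3,-0.3],"rot": [0,0,-7],"hand": 0},{"translation": [-4.4,-5.2,-0.3],"rot": [0,0,-14],"hand": 0},{"translation": [-6.8,-8.1,-0.3],"rot": [0,0,-21],"hand": 0},{"translation": [-9,-10.7,-0.3],"rot": [0,0,-28],"hand": 0},{"translation": [-11,-13.1,-0.3],"rot": [0,0,-35],"hand": 0},{"translation": [-11,-13.1,-0.3],"rot": [0,0,-38.4],"hand": 0},{"translation": [-11,-13.1,-0.3],"rot": [0,0,-38.4],"hand": 0},{"translation": [-11,-13.1,-0.3],"rot": [0,0,-38.4],"hand": 0}])

```text
t: 7.68
eef_pos: [0.5939, 0.112, 0.169]
ee_rot: [3.138, 0.0, -1.002]
force: [-0.1, -1.0, -0.7]
width: 0.0874
gripper_force: 0.0
```

```bash
python3 - <<'E'
from h import *
s=arm.get_state();print(s['t'],s['eef_pos'],np.degrees(s['ee_rot']),s['q'])
M,im,d=shot('wrist','f.png')
for l in ('outlet','handle','ring_grip','tray','toe'):
    for r in arm.pinpoint(l,'wrist')[:1]: print(l,round(r['p'],2),w(M,r['point']).round(4))
P=cloud('wrist',M,d)
hb=(P[...,2]>.044)&(P[...,2]<.065)&(np.hypot(P[...,0]-.595,P[...,1]-.114)<.05)
q=P[hb];c=q.mean(0);u=np.linalg.svd(q[:,:2]-c[:2],full_matrices=False)[2][0]
a=np.degrees(np.arctan2(u[1],u[0]));t=(q[:,:2]-c[:2])@u;print(hb.sum(),c,a,t.min(),t.max(),c[:2]+u*(t.min()+t.max())/2,q[:,2].max())
E
```

```text
7.6833 [0.59390362 0.11195047 0.16904796] [ 1.79790951e+02  2.81346820e-02 -5.73998463e+01] [ 5.09083853e-01  3.00486545e-01 -2.44429556e-01 -3.17073077e-04
 -1.02955169e+00  6.00609177e-02]
outlet 0.62 [0.456  0.0328 0.0041]
handle 0.83 [0.6041 0.1086 0.0544]
ring_grip 0.77 [0.4519 0.0323 0.0415]
tray 0.94 [0.5438 0.0765 0.0021]
1053 [0.60396088 0.10761919 0.05489272] 118.45248504213944 -0.03357431475222418 0.03918104858889912 [0.60262528 0.11008394] 0.0584592067363115
```

View pics/f.png

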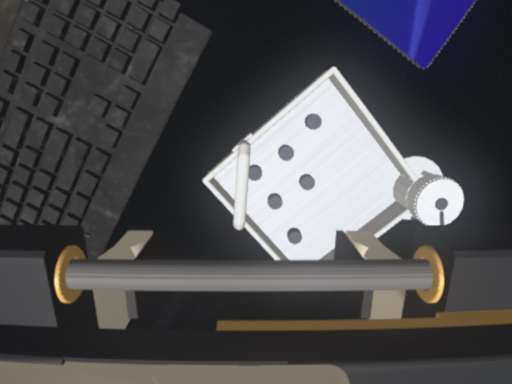

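```bash
python3 - <<'E'
from h import *
go([.603,.1097,.053],-61.5)
M,im,d=shot('top');P=cloud('top',M,d)
print(w(M,arm.pinpoint('handle','top')[0]['point']) if arm.pinpoint('handle','top') else 0)
m=(d>0)&(np.hypot(P[...,0]-.67,P[...,1]-.145)<.03);print(m.sum(),np.percentile(P[m][:,2],[5,50,95]) if m.any() else 0)
E
```

```text
translation [0.64, -0.6, 11.85] rot [-0.04, 0.0, 4.16]
[0.6016543  0.11021926 0.04810725]
0 0
```

>>> move_arm(rows=[{"translation": [0.6,-0.6,2],"rot": [0,0,4],"hand": 0.43},{"translation": [0.6,-0.6,4],"rot": [0,0,4],"hand": 0.43},{"translation": [0.6,-0.6,6],"rot": [0,0,4],"hand": 0.43},{"translation": [0.6,-0.6,8],"rot": [0,0,4],"hand": 0.43},{"translation": [0.6,-0.6,10],"rot": [0,0,4],"hand": 0.43},{"translation": [0.6,-0.6,11.8],"rot": [0,0,4],"hand": 0.43},{"translation": [0.6,-0.6,11.8],"rot": [0,0,4],"hand": 0.43}], squeeze=20)

```text
t: 8.72
eef_pos: [0.6008, 0.1094, 0.0495]
ee_rot: [3.136, 0.001, -1.071]
force: [-0.6, -0.7, -0.2]
width: 0.0511
gripper_force: 0.0
```

```bash
python3 - <<'E'
from h import *
s=arm.get_state();print(s['t'],s['eef_pos'],np.degrees(s['ee_rot']),s['force'],s['width'])
M,im,d=shot('wrist','g.png')
for l in ('handle',):
    for r in arm.pinpoint(l,'wrist')[:1]: print(l,round(r['p'],2),w(M,r['point']).round(4))
E
```

```text
8.7167 [0.60081944 0.10939806 0.04950884] [ 1.79679058e+02  4.44170094e-02 -6.13450740e+01] [-0.55214041 -0.73528256 -0.16971491] 0.05114659768911303
```

View pics/g.png

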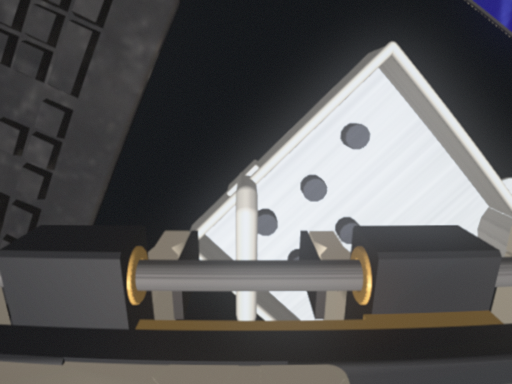

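>>> move_arm(rows=[{"translation": [0,0,-0.2],"rot": [0,0,0],"hand": 1},{"translation": [0,0,-0.2],"rot": [0,0,0],"hand": 1},{"translation": [0,0,-0.2],"rot": [0,0,0],"hand": 1},{"translation": [0,0,-0.2],"rot": [0,0,0],"hand": 1},{"translation": [0,0,-0.2],"rot": [0,0,0],"hand": 1},{"translation": [0,0,-0.2],"rot": [0,0,0],"hand": 1},{"translation": [0,0,-0.2],"rot": [0,0,0],"hand": 1},{"translation": [0,0,-0.2],"rot": [0,0,0],"hand": 1}])

```text
t: 9.48
eef_pos: [0.6028, 0.1102, 0.0551]
ee_rot: [3.141, -0.0, -1.07]
force: [-1.8, -1.1, 3.6]
width: 0.0093
gripper_force: 20.0
```

```bash
python3 - <<'E'
from h import *
s=arm.get_state();print(s['t'],s['eef_pos'],np.degrees(s['ee_rot']),s['force'],s['width'],s['gripper_force'])
for th in range(4,44,4):
    a=np.radians(th)+np.arctan2(52,198);L=204.7
    dx=L*np.cos(a)-198;dz=L*np.sin(a)-52
    # world shift: dx along diag 28.4deg; tool y dir
    D=T(s)[:3,:3].T@np.array([dx*np.cos(np.radians(28.4)),dx*np.sin(np.radians(28.4)),dz])
    print(th,(D/10).round(2))
E
```

```text
9.4833 [0.60283981 0.11022061 0.05510264] [ 1.79969023e+02 -1.42299812e-04 -6.12864297e+01] [-1.80797306 -1.11038453  3.63679864] 0.009313678778243312 20.00006675720215
4 [-0.    0.41 -1.37]
8 [-0.01  0.92 -2.7 ]
12 [-0.01  1.52 -4.  ]
16 [-0.01  2.2  -5.25]
20 [-0.02  2.98 -6.46]
24 [-0.02  3.83 -7.6 ]
28 [-0.03  4.76 -8.68]
32 [-0.03  5.77 -9.7 ]
36 [ -0.04   6.84 -10.64]
40 [ -0.04   7.98 -11.51]
```

Gripped (9.3 mm opening on the bar). Lift along the arc to about 16°.

>>> move_arm(rows=[{"translation": [0,0.2,-0.7],"rot": [0,0,0],"hand": 1},{"translation": [0,0.4,-1.4],"rot": [0,0,0],"hand": 1},{"translation": [0,0.65,-2.0],"rot": [0,0,0],"hand": 1},{"translation": [0,0.9,-2.7],"rot": [0,0,0],"hand": 1},{"translation": [0,1.2,-3.4],"rot": [0,0,0],"hand": 1},{"translation": [0,1.5,-4.0],"rot": [0,0,0],"hand": 1},{"translation": [0,1.85,-4.6],"rot": [0,0,0],"hand": 1},{"translation": [0,2.2,-5.2],"rot": [0,0,0],"hand": 1}])

```text
t: 10.15
eef_pos: [0.5839, 0.0998, 0.1079]
ee_rot: [-3.14, -0.0, -1.07]
force: [0.9, -0.1, -4.3]
width: 0.0092
gripper_force: 20.0
```

>>> move_arm(rows=[{"translation": [0,0.4,-0.6],"rot": [0,0,0],"hand": 1},{"translation": [0,0.8,-1.2],"rot": [0,0,0],"hand": 1},{"translation": [0,1.2,-1.8],"rot": [0,0,0],"hand": 1},{"translation": [0,1.6,-2.4],"rot": [0,0,0],"hand": 1},{"translation": [0,2.1,-3.0],"rot": [0,0,0],"hand": 1},{"translation": [0,2.5,-3.4],"rot": [0,0,0],"hand": 1},{"translation": [0,2.5,-3.4],"rot": [0,0,0],"hand": 1},{"translation": [0,2.5,-3.4],"rot": [0,0,0],"hand": 1}])

```text
t: 10.82
eef_pos: [0.5618, 0.0878, 0.1413]
ee_rot: [-3.141, 0.0, -1.07]
force: [0.8, -0.3, -2.5]
width: 0.0093
gripper_force: 20.0
```

```bash
cat > k.py <<'E'
from h import *
import sys
s=arm.get_state();print(s['t'],s['eef_pos'],s['force'],s['width'],s['gripper_force'])
ims=[]
for n in ('scene','top','wrist'):
    M,im,d=shot(n);ims.append(im)
    for l in ('outlet','toe','handle','tray','slug_1'):
        for r in arm.pinpoint(l,n)[:6 if 'slug' in l else 1]: print(n,l,round(r['p'],2),w(M,r['point']).round(4))
a=cv2.resize(ims[0][120:250,180:310],(400,400),interpolation=cv2.INTER_CUBIC)
b=cv2.resize(ims[2],(533,400))[:,133:]
cv2.imwrite('pics/'+sys.argv[1],np.hstack([a,b])[:,:,::-1])
E
python3 k.py i.png
```

```text
10.8167 [0.56181125 0.08775534 0.14134148] [ 0.78882249 -0.28183336 -2.52331505] 0.009297397589735149 20.00040203332901
scene outlet 0.92 [0.4548 0.0281 0.0165]
scene toe 0.66 [0.4227 0.0173 0.0037]
scene handle 0.73 [0.5656 0.0909 0.1359]
scene tray 0.72 [0.5264 0.0721 0.0593]
top outlet 0.87 [0.4494 0.0319 0.0196]
top toe 0.77 [ 0.4228  0.019  -0.0037]
top handle 0.67 [0.5609 0.0887 0.1333]
top tray 0.96 [0.5296 0.0771 0.0588]
wrist outlet 0.73 [0.4505 0.0251 0.0167]
wrist toe 0.72 [ 4.237e-01  1.790e-02 -4.000e-04]
wrist handle 0.95 [0.5631 0.0842 0.1383]
wrist tray 0.87 [0.5284 0.0708 0.0594]
wrist slug_1 0.84 [0.4669 0.0505 0.0326]
wrist slug_1 0.81 [0.4882 0.0385 0.0337]
wrist slug_1 0.76 [0.4789 0.028  0.0317]
wrist slug_1 0.59 [0.4744 0.0406 0.0274]
wrist slug_1 0.55 [0.4921 0.0212 0.0308]
wrist slug_1 0.38 [0.4653 0.0628 0.0331]
```

View pics/i.png

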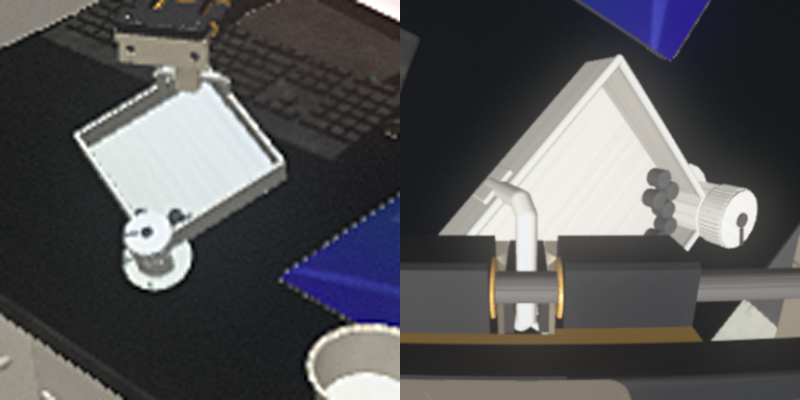

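>>> move_arm(rows=[{"translation": [0,0,0],"rot": [0,0,0],"hand": 1},{"translation": [0,0,0],"rot": [0,0,0],"hand": 1},{"translation": [0,0,0],"rot": [0,0,0],"hand": 1},{"translation": [0,0,0],"rot": [0,0,0],"hand": 1},{"translation": [0,0,0],"rot": [0,0,0],"hand": 1},{"translation": [0,0,0],"rot": [0,0,0],"hand": 1}])

```text
t: 12.22
eef_pos: [0.5619, 0.0878, 0.141]
ee_rot: [-3.142, 0.0, -1.07]
force: [0.5, 1.3, -3.2]
width: 0.009
gripper_force: 20.0
```

```bash
python3 - <<'E'
from h import *
s=arm.get_state();print(s['t'],s['eef_pos'],s['gripper_force'])
M,im,d=shot('wrist')
o=w(M,arm.pinpoint('outlet','wrist')[0]['point'])
p=[w(M,r['point']) for r in arm.pinpoint('slug_1','wrist')[:6]];D=[np.linalg.norm(x-[.452,.0285,.0175]) for x in p]
print(o,np.round(p,4),np.round(D,3))
if len(D)>=5 and max(D)<.06: print(arm.job_done())
E
```

```text
12.2167 [0.56191634 0.08779335 0.14101832] 20.0005504488945
[0.45003028 0.02637048 0.0186862 ] [[0.492  0.0265 0.0338]
 [0.4894 0.0393 0.0344]
 [0.4786 0.0263 0.0306]
 [0.4686 0.0531 0.0316]
 [0.4754 0.0421 0.0269]
 [0.4661 0.0631 0.0354]] [0.043 0.042 0.03  0.033 0.029 0.041]
the job is handed in; nothing more can be done
None
```

I handed the job in at about 12 s. The closing ring measured about 1.29 rad (stop at 1.30). The tray is held by its handle at about 28° with the outlet toe on the bench. All six slugs lay within about 45 mm of the outlet, and the arm went nowhere near the tub, lens or case. I have not seen the verdict.

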